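# Lock a circuit board in its test fixture and start the test

### The arm

A 6-joint arm with a two-finger parallel gripper is mounted at the origin on the work surface. World frame = base frame: x ahead of the robot, y to its left, z up, the work surface at z = 0. Lengths are in m, angles in rad, forces in N, time in s.
With the tool pointing down it reaches from about 0.35 to 0.775 m from the base axis. Payload 5.5 kg.
Tool frame: the origin (TCP) lies at the very end of the fingers, on their centre line; the grasp point (between the pads) lies env.hold_point_z behind it (env.hold_point_z is the distance from the TCP to the grasp point, in m); z points along the fingers, y is the line along which they close (so a half turn about z gives the same grasp; the last joint's range is limited). The gripper opens to 85 mm and grips with 20 to 120 N. Pads are 22 mm wide; open, the fingers measure 114 mm over their backs; the gripper's body (76 mm by 85 mm) begins 54 mm behind the grasp point. The pads swing forward as they close: fully open they stand 13 mm farther back than shut.
Start: joints at [-1.288, 0.313, 0.046, 1.304, 0, 1.431], TCP at [0.236, -0.524, 0.231] pointing down, gripper open.
Joint ranges: [-2.76, 2.76], [-0.86, 1.69], [-1.03, 1.26], [-2.2, 2.34], [-1.47, 1.5], [-3.14, 3.14]. Speed limits (rad/s): [2.57, 2.57, 3.14, 3.14, 3.14, 3.14].

### API

Orientations are given as a unit quaternion [w, x, y, z].
In Python, from workcell import env gives the robot as it stands.
- The arm moves only by the tool carry_out, never from a script. Its argument "steps" is a list of rows, each a list of 3 entries, a list of its own where there are three numbers: the turn, a rotation vector about the tool's x, y, z in degrees, then the shift along the tool's x, y, z in cm, then the closure in counts, from 0 (fully open) to 255 (shut). A call has exactly 8 rows; each row is the pose to reach, as a shift and turn from the pose commanded when the call began, along the tool's axes at that moment; what a row does not reach only later rows make up. A row lasts 1/8 s, in which the tool goes at most 62.5 mm and 10.7 degrees, less where a joint would pass 70% of its speed; a pose out of reach is approached as far as the arm can. A call with a gripper value outside its range is refused whole. The fingers move at their own pace and stop on an object; "force" is the grip in N (left out, the last holds). Time passes only in rows, so rows that repeat a pose let the fingers close, or fill a call up. It gives the time, the measured TCP pose, the force, the opening and the grip force at its end, in the units of the state.
- env.get_state(): the state, without advancing time (a new reading comes with each control period).
- env.read_camera(name): name is "side" or "top"; returns (picture, depth): 420x560x3 uint8, red, green, blue; 420x560 float32, m along the optical axis (not along the pixel's ray), 0 where there is no reading.
- env.get_calibration(name): a dict with "fx", "fy", "cx", "cy" (pixels), "origin" and "orientation" of the camera in the world. Camera axes: x right, y up, looking along -z (the intrinsics and any distortion apply to the point x, -y, -z); pixel columns grow to the right and rows downward; lengths in m; the calibration is good to about 2 mm. A picture is of the moment at which its call begins. get_calibration takes no time and is no camera call.
- env.hand_in(): hands the job in; it is judged then, once.
The state is a dict: "clock": time; "joint_pos": joint angles; "qvel": joint speeds; "tau": joint torques, N m; "tcp_pos": TCP position; "orientation": TCP orientation; "wrist_force": force on the tool from outside, world axes, zero at the start; "ft_torque": the same for the moment, N m; "finger_gap": finger opening in m; "grip_force": force on a finger pad.
Only numpy, scipy, OpenCV 4.12 (cv2) and the standard library are available. Lean on these libraries where they do the work, as an engineer would, in place of code of your own. Each camera call takes 0.05 s, during which the arm holds its last target. There are 200 camera calls.

### The job

Get the circuit board ready and start its test: press the large-headed push-lock beside the board fully down, then the small-headed push-lock fully down, then switch the power unit on by pushing the raised half of its rocker right down, and last press the long start bar fully down and finish while still holding it down. Work strictly in that order, pressing and touching only: pick nothing up, do not press the round stop button, and leave the board and everything else on the bench where it is.

Things in the scene. Friction and masses are not known exactly. Their poses are not given: they have to be found in the camera images.
- fixture: Fixed board fixture: aluminium plate 170 (x) x 250 (y) x 15 mm with a pink foam pad 15 mm thick in the middle. Origin under its centre on the table, z up. The push-locks stand 93 mm to either side of the centre along its y axis, the board between. Fixture, power unit and start box stand side by side, some 300 mm apart, in varying order.
- board: Loose green circuit board 150 (x) x 136 (y) x 3 mm with black chips up to 3 mm high, lying on the foam with its underside 30 mm above the table. Origin under its centre. To be left lying there.
- lock_large_top (a point): A push-lock on the fixture: steel post carrying a 60 mm steel clamp disc, 3 mm thick, with a round black head of 32 mm diameter and 10 mm height on it (the larger of the two heads). This point: centre of the head's top, z up; 57.5 mm above the table when up, 47.5 mm when fully down. At the left or right edge of the board; the side varies.
- lock_large (a joint): Plunger of the large-headed push-lock, m: 0 = fully up, 0.010 = fully down against its stop (starts at 0 to 0.002). Moves straight down against a steady 4 N of friction, no spring: it stays where it is left.
- lock_small_top (a point): A push-lock on the fixture: steel post carrying a 60 mm steel clamp disc, 3 mm thick, with a round black head of 18 mm diameter and 10 mm height on it (the smaller of the two heads). This point: centre of the head's top, z up; 57.5 mm above the table when up, 47.5 mm when fully down. At the left or right edge of the board; the side varies.
- lock_small (a joint): Plunger of the small-headed push-lock, m: 0 = fully up, 0.010 = fully down against its stop (starts at 0 to 0.002). Moves straight down against a steady 4 N of friction, no spring: it stays where it is left.
- power: Fixed power unit: grey box 120 x 120 x 55 mm with a black rocker in the middle of its top. Origin under its centre. The rocker's pivot lies 62 mm above the table along the box's y axis.
- rocker_press (a point): Where to push: top face of the rocker's raised half (towards the box's own +x, away from the robot), 22 mm from the pivot, 8 mm from the outer end. Two flat halves, each 30 x 30 mm, form a shallow V. Off: this half slopes up outwards at 0.4 rad, this point 73 mm above the table. On: this half is level, this point 65 mm above the table, the other half raised. Push straight down.
- rocker (a joint): Rocker angle, rad: 0 = off, 0.4 = fully on, at its stop (starts at 0 to 0.04). Needs about 3 to 4 N down at point rocker_press; friction only, it stays where it is left.
- start: Fixed start box: grey box 120 (x) x 130 (y) x 50 mm with the long start bar across the near part of its top and a round stop button behind it. Origin under its centre.
- start_bar_top (a point): Centre of the top of the long black start bar, 24 mm (box x) x 84 mm (box y). About 66 mm above the table when up, 58 mm when fully down.
- start_bar (a joint): Travel of the start bar, m: 0 = up, 0.008 = fully down at its stop. Straight down against a spring, 3 N at first and 7 N when fully down; it springs back when let go.
- stop_cap (a point): Centre of the top of the round black stop button, 24 mm diameter, on the start box 57 mm farther in box x and 30 mm in box y from the centre of the start bar; about 71 mm above the table. Not to be pressed.
- stop (a joint): Travel of the stop button, m: 0 = up, 0.005 = fully pressed; sprung.
- tray: Bystander, not to be moved: black parts tray 70 x 100 mm, 22 mm high, behind the fixture. Origin under its centre.
- jar: Bystander, not to be moved: amber glass jar, 44 mm diameter, 55 mm high, behind the fixture. Origin under its centre.
- spool: Bystander, not to be moved: aluminium solder reel, 56 mm diameter, 40 mm high, behind the power unit. Origin under its centre.
- tin: Bystander, not to be moved: round steel tin, 52 mm diameter, 35 mm high, behind the start box. Origin under its centre.
- loupe: Bystander, not to be moved: dark round eye-loupe cup, 48 mm diameter, 30 mm high, in front of the power unit (towards the robot). Origin under its centre.
- cutters: Bystander, not to be moved: small side cutters with orange handles lying flat, about 95 mm long, in front of the start box (towards the robot). Origin between its jaws and handles, at table level.
- driver: Bystander, not to be moved: black-handled screwdriver lying flat, 170 mm long, far back on the bench. Origin in its length, at table level.

How it is judged:
On the way, in this order (a step that is already met when the one before it is completed fails the run):
1. the large-headed push-lock is fully down (value of joint lock_large above 0.008 m), for 0.1 s.
2. the small-headed push-lock is fully down (value of joint lock_small above 0.008 m), for 0.1 s.
3. the rocker is switched on (value of joint rocker above 0.33 rad), for 0.1 s.
4. the start bar is pressed down (value of joint start_bar above 0.006 m), for 0.2 s.
At the end, for the whole second after the job is handed in: Both push-locks are down (at least 8 of their 10 mm), the rocker is on (past 0.33 of 0.4 rad), and the fingers hold the start bar down (at least 6 of its 8 mm, with more than 1.5 N); the stop button is up, the board lies within 10 mm and every bystander within 20 mm of where it started (value of joint each of lock_large, lock_small above 0.008 m and value of joint rocker above 0.33 rad and value of joint start_bar above 0.006 m and contact force between the fingers and start_bar above 1.5 N and value of joint stop below 0.002 m and distance of board from where it was at the start of the episode below 0.01 m and distance of each of tray, jar, spool, tin, loupe, cutters, driver from where it was at the start of the episode below 0.02 m); the arm keeps its last pose, push and grip.
It fails at once if the small-headed push-lock is pressed before the large one is down (value of joint lock_small above 0.004 m and value of joint lock_large below 0.008 m).
It fails at once if the power is switched before both push-locks are down (value of joint rocker above 0.2 rad and value of joint any of lock_small, lock_large below 0.008 m).
It fails at once if the start bar is pressed before the power is on (value of joint start_bar above 0.003 m and value of joint rocker below 0.33 rad).
It fails at once if the stop button is pressed (value of joint stop above 0.003 m).
It fails at once if the board (10 mm) or a bystander (20 mm) is lifted, carried or knocked away (distance of board from where it was at the start of the episode above 0.01 m or distance of any of tray, jar, spool, tin, loupe, cutters, driver from where it was at the start of the episode above 0.02 m).
It also fails if it takes over 51 s, if anything falls off the work surface, if the arm or the gripper's body presses on something with over 40 N, if the wrist force passes 120 N, or if a joint passes its speed limit or range.

## Working session

There is one attempt and no reset: what is moved stays moved. The work goes in short steps, Python scripts to look and compute and a tool call to move; the robot and the scene stay as the last step left them, time stands still between calls to the robot, and variables do not carry over. Pictures are saved under pics/ and viewed, at most 10 in all, crops included, and the job is handed in when it is done.

Besides the shell and the picture viewer there is one more tool, called after "Call:" by a JSON object that holds its "api" and its "payload", one argument or row to a line. carry_out: Moves the arm, as the interface text tells. Its arguments: {"type":"object","properties":{"steps":{"type":"array","items":{"type":"array"}},"force":{"type":"number"}},"required":["steps"]}

```bash
mkdir -p pics; cat > h.py <<'E'
import numpy as np, cv2
from scipy.spatial.transform import Rotation as R
from workcell import env
def cloud(name):
    im,d=env.read_camera(name); c=env.get_calibration(name)
    v,u=np.mgrid[:420,:560]
    p=np.stack([(u-c['cx'])/c['fx']*d,-(v-c['cy'])/c['fy']*d,-d],-1)
    q=np.array(c['orientation'])
    return im,d,p@R.from_quat(q[[1,2,3,0]]).as_matrix().T+np.array(c['origin'])
E
python3 - <<'E'
from h import *
for n in('top','side'):
    im,d,P=cloud(n); cv2.imwrite(f'pics/{n}.png',im[...,::-1]); np.savez(f'{n}.npz',im=im,d=d,P=P); c=env.get_calibration(n);print({k:np.round(v,3) if not isinstance(v,str) else v for k,v in c.items()})
s=env.get_state(); print({k:np.round(v,3) for k,v in s.items()}, env.hold_point_z)
E
```

```text
{'fx': np.float64(538.597), 'fy': np.float64(538.597), 'cx': np.float64(286.612), 'cy': np.float64(207.849), 'origin': array([ 0.506, -0.037,  1.348]), 'orientation': array([ 0.712,  0.028, -0.019, -0.702])}
{'fx': np.float64(513.299), 'fy': np.float64(513.299), 'cx': np.float64(284.614), 'cy': np.float64(206.246), 'origin': array([0.007, 0.755, 0.952]), 'orientation': array([-0.283, -0.138,  0.389,  0.865])}
{'clock': np.float64(0.1), 'joint_pos': array([-1.288,  0.314,  0.045,  1.304,  0.   ,  1.431]), 'qvel': array([ 0.001, -0.002,  0.005, -0.   , -0.   ,  0.   ]), 'tau': array([ 2.0000e-03, -4.8173e+01,  2.9924e+01,  1.3000e-02, -0.0000e+00,
       -0.0000e+00]), 'tcp_pos': array([ 0.236, -0.524,  0.23 ]), 'orientation': array([-0.001,  0.978,  0.21 , -0.   ]), 'wrist_force': array([0.607, 0.254, 0.475]), 'ft_torque': array([ 0.031, -0.059, -0.016]), 'grip_force': np.float64(0.0), 'finger_gap': np.float64(0.085)} 0.0187
```

View pics/top.png

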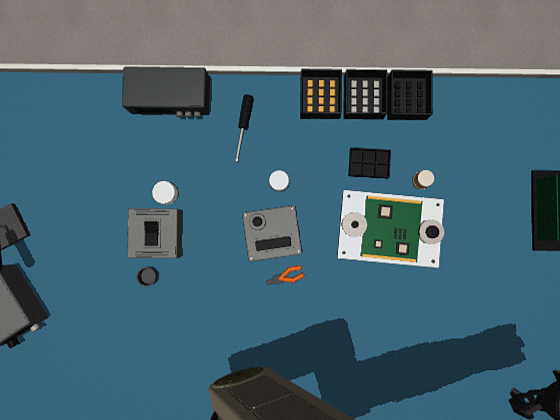

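View pics/side.png

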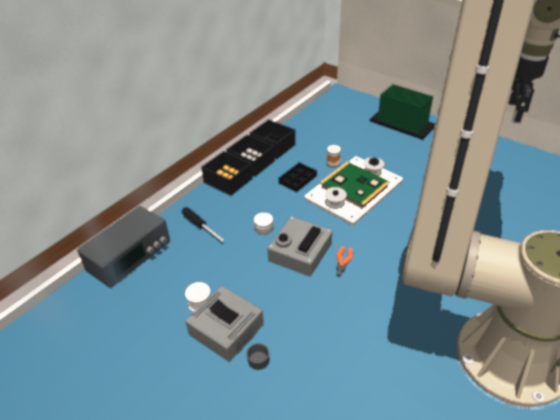

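The top view shows the power unit at (155,233), the start box at (272,233) with its bar at (273,243) and stop button at (258,222), and the fixture at (391,230). The large head is at (432,231) and the small one at (354,224). Next I measure these from depth.

```bash
python3 - <<'E'
from h import *
z=np.load('top.npz');im,d,P=z['im'],z['d'],z['P'];g=cv2.cvtColor(im,cv2.COLOR_RGB2GRAY)
print('table z',np.median(P[300:340,60:200,2]),np.median(P[180:200,200:240,2]))
def blob(n,u0,u1,v0,v1,t=60):
    m=np.zeros_like(g);m[v0:v1,u0:u1]=(g[v0:v1,u0:u1]<t)
    k,l,s,c=cv2.connectedComponentsWithStats(m); i=1+np.argmax(s[1:,4]); m=l==i
    Q=P[m]; r=cv2.minAreaRect(Q[:,:2].astype(np.float32)*1000)
    print(n,'px',c[i].round(1),s[i],'med',np.median(Q,0).round(4),'rect',np.round(r[0],1),np.round(r[1],1),round(r[2],1))
blob('large',420,445,218,245);blob('small',343,366,212,236);blob('rocker',140,164,217,250);blob('bar',250,295,232,254);blob('stop',248,268,213,232)
def box(n,u0,u1,v0,v1,z0,z1):
    Q=P[v0:v1,u0:u1].reshape(-1,3);Q=Q[(Q[:,2]>z0)&(Q[:,2]<z1)]
    r=cv2.minAreaRect(Q[:,:2].astype(np.float32)*1000);print(n,len(Q),np.median(Q[:,2]).round(4),[np.round(a,1) for a in r])
box('power',120,190,200,265,.04,.1);box('start',235,310,198,270,.038,.1);box('fixture',330,452,183,275,.008,.1)
big=[cv2.resize(im[195:275,a:b,::-1],None,fx=5,fy=5,interpolation=cv2.INTER_CUBIC) for a,b in((120,190),(380,460))]
cv2.imwrite('pics/z.png',np.hstack(big))
# fixture heads height profile
for n,(u,v) in dict(large=(432,231),small=(354,224)).items(): print(n,(P[v-12:v+13:3,u,2]*1000).round(0),(P[v,u-15:u+16:3,2]*1000).round(0))
print('rocker z',(P[215:252:3,152,2]*1000).round(0))
E
```

```text
table z 0.0006339242197314077 0.00047040839596645956
large px [431.9 231.5] [425 226  14  12 130] med [ 0.5413 -0.368   0.0568] rect [ 541.4 -367.4] [26.4 29.9] 0.6
small px [354.5 224.1] [351 221   8   7  36] med [ 0.5565 -0.1828  0.0573] rect [ 529.6 -115. ] [ 14.3 162.7] 21.7
rocker px [151.1 232.7] [144 221  15  25 338] med [0.5283 0.3017 0.0673] rect [528.  302.5] [31.6 57.4] 90.0
bar px [272.8 243.2] [255 237  36  14 337] med [0.5082 0.0112 0.0665] rect [508.5   8.8] [22.7 89.1] 9.5
stop px [256.9 221.1] [252 217  10   9  71] med [0.56   0.0498 0.0708] rect [560.1  50.9] [19.2 21.3] 1.9
power 2531 0.0562 [array([539.9, 303.8]), array([138.6, 122.2]), np.float64(0.8)]
start 2666 0.0517 [array([533.8,  16.3]), array([120. , 130.3]), np.float64(9.1)]
fixture 7079 0.0322 [array([ 549.1, -285.7]), array([221.8, 288.1]), np.float64(2.9)]
large [50. 54. 61. 58. 56. 55. 55. 44. 45.] [35. 47. 45. 59. 60. 56. 62. 59. 51. -3.  1.]
small [45. 46. 43. 58. 55. 59. 49. 47. 50.] [ 3. 45. 45. 47. 54. 55. 63. 50. 51. 45. 33.]
rocker z [58. 51. 80. 75. 67. 64. 67. 64. 68. 69. 60. 60. 56.]
```

View pics/z.png

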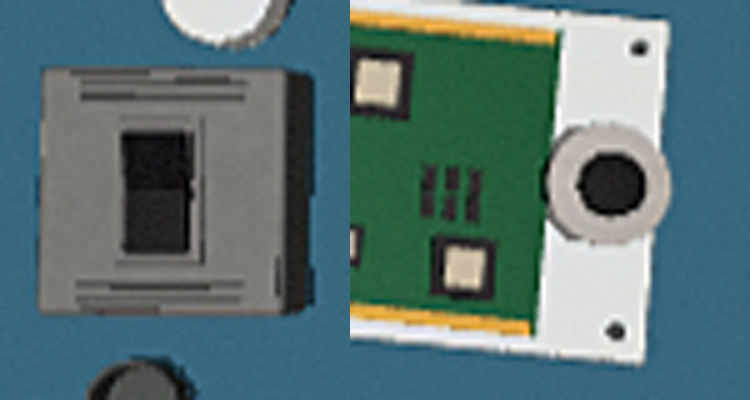

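Call:
{"api": "carry_out", "payload": {
  "steps": [
    [[0,0,-9],[5,-0.2,0],255],
    [[0,0,-18],[10,-0.5,0],255],
    [[0,0,-27],[15,-0.8,0],255],
    [[0,0,-36],[20,-1,2],255],
    [[0,0,-45],[25,-1.2,4],255],
    [[0,0,-54],[30,-1.5,7],255],
    [[0,0,-63],[34.3,-1.8,10],255],
    [[0,0,-65.8],[34.3,-1.8,11],255]
  ],
  "force": 30
}}

```text
clock: 1.1
tcp_pos: [0.5427, -0.364, 0.1178]
orientation: [-0.002, 0.705, 0.71, 0.0]
wrist_force: [-0.3, -0.1, 0.5]
finger_gap: -0.0
grip_force: 0.0
```

```bash
cat >> h.py <<'E'
T=dict(large=[.5415,-.3675,.0575],small=[.5565,-.183,.0575],rocker=[.550,.302,.073],bar=[.508,.010,.066])
def show(*names):
    s=env.get_state();q=np.array(s['orientation']);M=R.from_quat(q[[1,2,3,0]]).as_matrix()
    print('t',round(float(s['clock']),2),'tcp',np.round(s['tcp_pos'],4),'x',M[:,0].round(3),'z',M[:,2].round(3),'F',np.round(s['wrist_force'],1),'gap',s['finger_gap'].round(4))
    for n in names: print(n,'tool cm',((np.array(T[n])-s['tcp_pos'])@M*100).round(2))
E
python3 - <<'E'
from h import *
show('large','small','rocker','bar')
im,d,P=cloud('top');cv2.imwrite('pics/a.png',cv2.resize(im[170:300,330:480,::-1],None,fx=5,fy=4.5))
E
```

```text
Traceback (most recent call last):
  File "h.py", line 13, in show
    print('t',round(float(s['clock']),2),'tcp',np.round(s['tcp_pos'],4),'x',M[:,0].round(3),'z',M[:,2].round(3),'F',np.round(s['wrist_force'],1),'gap',s['finger_gap'].round(4))
                                                                                                                                                       ^^^^^^^^^^^^^^^^^^^^^
AttributeError: 'float' object has no attribute 'round'
```

Call:
{"api": "carry_out", "payload": {
  "steps": [
    [[0,0,0],[-0.3,-0.1,1],255],
    [[0,0,0],[-0.3,-0.1,2],255],
    [[0,0,0],[-0.3,-0.1,3],255],
    [[0,0,0],[-0.3,-0.1,4],255],
    [[0,0,0],[-0.3,-0.1,4.8],255],
    [[0,0,0],[-0.3,-0.1,5.2],255],
    [[0,0,0],[-0.3,-0.1,5.2],255],
    [[0,0,0],[-0.3,-0.1,5.2],255]
  ]
}}

```text
clock: 2.1
tcp_pos: [0.5406, -0.3704, 0.0697]
orientation: [0.0, 0.707, 0.707, 0.0]
wrist_force: [-0.5, 0.3, -0.4]
finger_gap: 0.0
grip_force: 0.0
```

```bash
sed -i "s/s\['finger_gap'\].round(4)/round(float(s['finger_gap']),4)/" h.py
python3 - <<'E'
from h import *
show('large','small','rocker','bar')
im,d,P=cloud('side');cv2.imwrite('pics/a.png',cv2.resize(im[110:240,290:440,::-1],None,fx=5,fy=4.5))
E
```

```text
t 2.1 tcp [ 0.5406 -0.3704  0.0697] x [-0.  1. -0.] z [ 0.001 -0.    -1.   ] F [-0.5  0.3 -0.4] gap 0.0
large tool cm [0.29 0.09 1.22]
small tool cm [18.74  1.6   1.21]
rocker tool cm [67.24  0.97 -0.36]
bar tool cm [38.04 -3.24  0.35]
```

View pics/a.png

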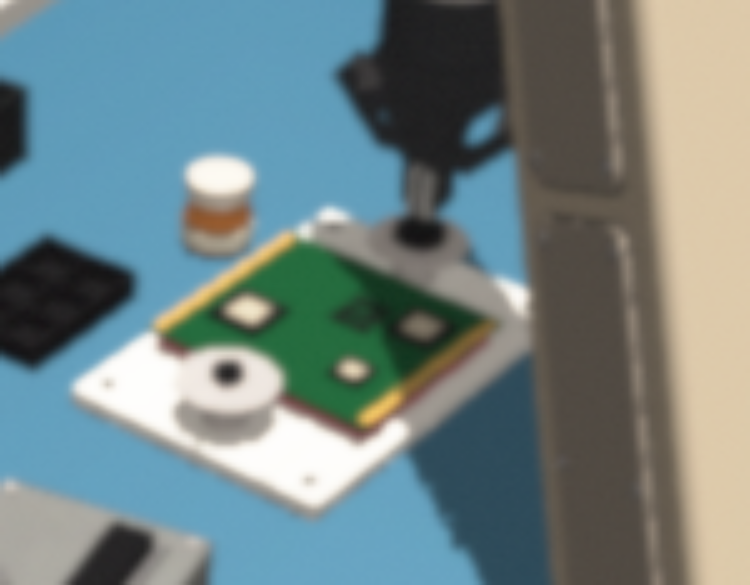

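The shut fingers stand right above the large head (crop ~(420,225)). Pressing now.

Call:
{"api": "carry_out", "payload": {
  "steps": [
    [[0,0,0],[0.3,0.1,0.8],255],
    [[0,0,0],[0.3,0.1,1.2],255],
    [[0,0,0],[0.3,0.1,1.5],255],
    [[0,0,0],[0.3,0.1,1.8],255],
    [[0,0,0],[0.3,0.1,2.0],255],
    [[0,0,0],[0.3,0.1,2.2],255],
    [[0,0,0],[0.3,0.1,2.3],255],
    [[0,0,0],[0.3,0.1,2.3],255]
  ]
}}

```text
clock: 3.15
tcp_pos: [0.5414, -0.3671, 0.0474]
orientation: [0.0, 0.707, 0.707, 0.0]
wrist_force: [-3.7, 3.8, 9.5]
finger_gap: 0.0
grip_force: 4.9
```

Call:
{"api": "carry_out", "payload": {
  "steps": [
    [[0,0,0],[0,0,0.1],255],
    [[0,0,0],[0,0,-1.5],255],
    [[0,0,0],[0,0,-3.5],255],
    [[0,0,0],[5,0.4,-3.5],255],
    [[0,0,0],[10,0.8,-3.5],255],
    [[0,0,0],[15,1.2,-3.5],255],
    [[0,0,0],[18.4,1.5,-3.5],255],
    [[0,0,0],[18.4,1.5,-2.5],255]
  ]
}}

```text
clock: 4.15
tcp_pos: [0.5574, -0.1817, 0.0722]
orientation: [0.001, 0.706, 0.708, 0.0]
wrist_force: [-0.3, -0.5, 0.6]
finger_gap: -0.0001
grip_force: 0.0
```

```bash
python3 - <<'E'
from h import *
im,d,P=cloud('side');show('small');cv2.imwrite('pics/b.png',cv2.resize(im[110:240,290:440,::-1],None,fx=5,fy=4.5))
E
```

```text
t 4.2 tcp [ 0.5565 -0.1827  0.0703] x [-0.002  1.    -0.001] z [-0.    -0.001 -1.   ] F [-0.4  0.2 -1. ] gap -0.0001
small tool cm [-0.03  0.    1.28]
```

View pics/b.png

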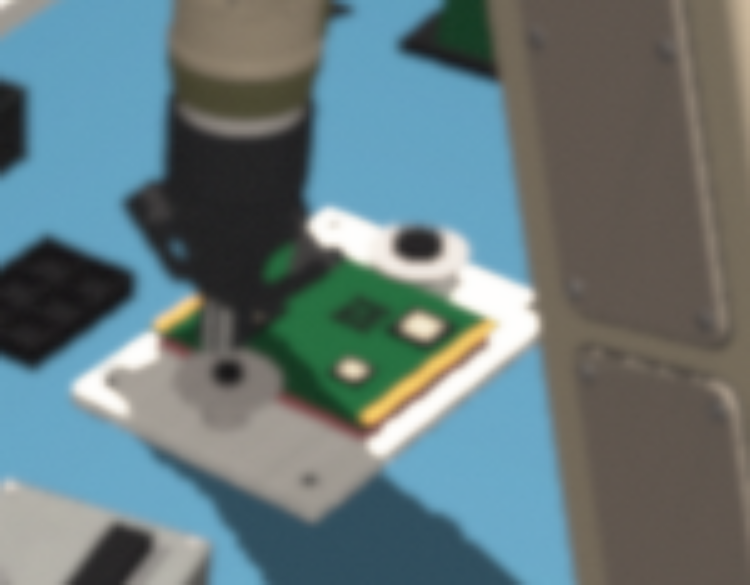

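The large head now sits visibly lower (418,243) and the board hasn't moved. The fingers are above the small head (228,372). Pressing it.

Call:
{"api": "carry_out", "payload": {
  "steps": [
    [[0,0,0],[0,0,0.8],255],
    [[0,0,0],[0,0,1.2],255],
    [[0,0,0],[0,0,1.5],255],
    [[0,0,0],[0,0,1.8],255],
    [[0,0,0],[0,0,2.1],255],
    [[0,0,0],[0,0,2.3],255],
    [[0,0,0],[0,0,2.4],255],
    [[0,0,0],[0,0,2.4],255]
  ]
}}

```text
clock: 5.2
tcp_pos: [0.5566, -0.1835, 0.0475]
orientation: [0.0, 0.707, 0.707, 0.0]
wrist_force: [-2.4, -2.3, 4.2]
finger_gap: -0.0001
grip_force: 1.9
```

Call:
{"api": "carry_out", "payload": {
  "steps": [
    [[0,0,0],[0,0,0.1],255],
    [[0,0,0],[0,0,0.1],255],
    [[0,0,0],[0,0,-2],255],
    [[0,0,0],[0,0,-5],255],
    [[0,0,0],[3,0,-9],255],
    [[0,0,0],[9,-0.2,-9],255],
    [[0,0,0],[15,-0.4,-9],255],
    [[0,0,0],[21,-0.5,-9],255]
  ]
}}

```text
clock: 6.2
tcp_pos: [0.5508, 0.0292, 0.137]
orientation: [-0.001, 0.707, 0.707, 0.001]
wrist_force: [0.7, 0.6, 0.9]
finger_gap: 0.0002
grip_force: 0.0
```

Call:
{"api": "carry_out", "payload": {
  "steps": [
    [[0,0,0],[5,0,0],255],
    [[0,0,0],[10,0,0],255],
    [[0,0,0],[15,0,0],255],
    [[0,0,0],[20,-0.1,0],255],
    [[0,0,0],[25,-0.1,0],255],
    [[0,0,0],[27.5,-0.1,2],255],
    [[0,0,0],[27.5,-0.1,4],255],
    [[0,0,0],[27.5,-0.1,4],255]
  ]
}}

```text
clock: 7.2
tcp_pos: [0.5479, 0.3021, 0.0947]
orientation: [-0.001, 0.706, 0.708, -0.002]
wrist_force: [-0.3, -0.3, 0.9]
finger_gap: 0.0001
grip_force: 0.0
```

```bash
python3 - <<'E'
from h import *
im,d,P=cloud('side');show('rocker');cv2.imwrite('pics/c.png',np.vstack([cv2.resize(im[270:380,160:300,::-1],None,fx=5,fy=2.7),cv2.resize(im[140:240,260:420,::-1],(700,300))]))
E
```

```text
t 7.25 tcp [0.5489 0.302  0.0961] x [-0.001  1.    -0.   ] z [-0.003 -0.    -1.   ] F [-0.7  0.2  1.3] gap 0.0002
rocker tool cm [0.   0.12 2.31]
```

View pics/c.png

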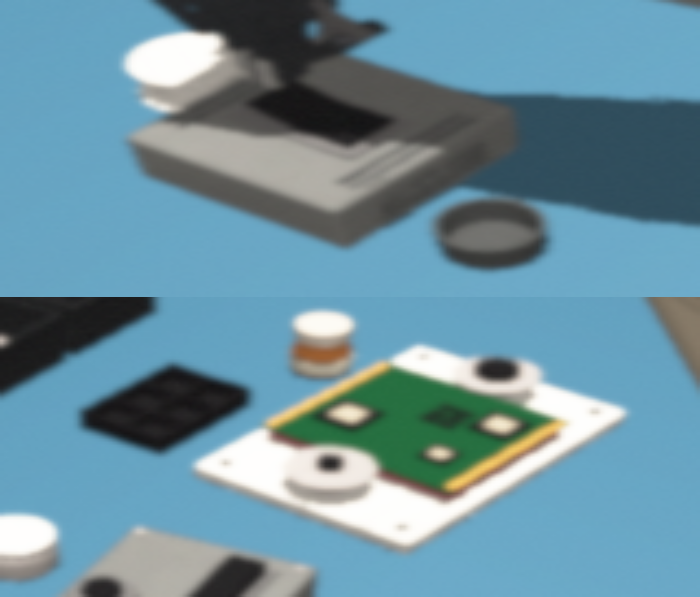

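Both lock heads look down, and the fingers are over the rocker's raised half. Pressing it.

Call:
{"api": "carry_out", "payload": {
  "steps": [
    [[0,0,0],[0,0.1,1],255],
    [[0,0,0],[0,0.1,1.6],255],
    [[0,0,0],[0,0.1,2],255],
    [[0,0,0],[0,0.1,2.4],255],
    [[0,0,0],[0,0.1,2.7],255],
    [[0,0,0],[0,0.1,3],255],
    [[0,0,0],[0,0.1,3.2],255],
    [[0,0,0],[0,0.1,3.2],255]
  ]
}}

```text
clock: 8.25
tcp_pos: [0.5509, 0.3019, 0.0651]
orientation: [-0.0, 0.707, 0.707, -0.0]
wrist_force: [0.6, -0.8, 3.1]
finger_gap: -0.0001
grip_force: 1.2
```

Call:
{"api": "carry_out", "payload": {
  "steps": [
    [[0,0,0],[0,0,0.1],255],
    [[0,0,0],[0,0,0.2],255],
    [[0,0,0],[0,0,0.2],255],
    [[0,0,0],[0,0,0.2],255],
    [[0,0,0],[0,0,0.2],255],
    [[0,0,0],[0,0,0.2],255],
    [[0,0,0],[0,0,0.2],255],
    [[0,0,0],[0,0,0.2],255]
  ]
}}

```text
clock: 9.25
tcp_pos: [0.5509, 0.3019, 0.065]
orientation: [0.0, 0.707, 0.707, 0.0]
wrist_force: [-1.1, -0.3, 12.6]
finger_gap: -0.0003
grip_force: 6.1
```

Call:
{"api": "carry_out", "payload": {
  "steps": [
    [[0,0,0],[0,0,-2],255],
    [[0,0,0],[0,0,-5],255],
    [[0,0,0],[-4,-1,-7],255],
    [[0,0,0],[-9,-2,-7],255],
    [[0,0,0],[-14,-3,-7],255],
    [[0,0,0],[-19,-4,-7],255],
    [[0,0,0],[-24,-4.3,-7],255],
    [[0,0,0],[-29.2,-4.3,-7],255]
  ]
}}

```text
clock: 10.25
tcp_pos: [0.5063, 0.0089, 0.1326]
orientation: [-0.001, 0.707, 0.708, -0.001]
wrist_force: [0.5, -0.4, -0.6]
finger_gap: 0.0002
grip_force: 0.0
```

```bash
python3 - <<'E'
from h import *
im,d,P=cloud('side');show('bar');i2,_,P2=cloud('top');cv2.imwrite('pics/d.png',np.vstack([cv2.resize(im[200:380,160:360,::-1],(700,330)),cv2.resize(i2[200:265,110:250,::-1],(700,260))]))
E
```

```text
t 10.3 tcp [0.5069 0.0034 0.1326] x [ 0.004  1.    -0.003] z [-0.002 -0.003 -1.   ] F [ 1.  -3.5 -0.6] gap -0.0001
bar tool cm [0.68 0.13 6.66]
```

View pics/d.png

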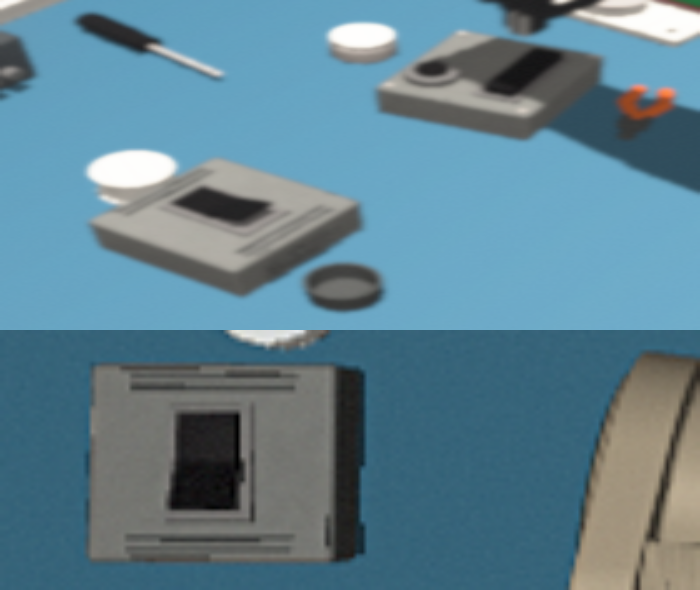

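The rocker is on: its far half is now level and its near half raised. Next, down onto the start bar.

Call:
{"api": "carry_out", "payload": {
  "steps": [
    [[0,0,0],[0,0.1,2],255],
    [[0,0,0],[0,0.1,4],255],
    [[0,0,0],[0,0.1,5.5],255],
    [[0,0,0],[0,0.1,6.3],255],
    [[0,0,0],[0,0.1,6.8],255],
    [[0,0,0],[0,0.1,7.2],255],
    [[0,0,0],[0,0.1,7.5],255],
    [[0,0,0],[0,0.1,7.6],255]
  ]
}}

```text
clock: 11.35
tcp_pos: [0.5089, 0.0101, 0.058]
orientation: [-0.0, 0.707, 0.707, 0.0]
wrist_force: [-6.3, 1.9, 13.1]
finger_gap: -0.0001
grip_force: 6.5
```

Call:
{"api": "carry_out", "payload": {
  "steps": [
    [[0,0,0],[0,0,0.1],255],
    [[0,0,0],[0,0,0.1],255],
    [[0,0,0],[0,0,0.1],255],
    [[0,0,0],[0,0,0.1],255],
    [[0,0,0],[0,0,0.1],255],
    [[0,0,0],[0,0,0.1],255],
    [[0,0,0],[0,0,0.1],255],
    [[0,0,0],[0,0,0.1],255]
  ]
}}

```text
clock: 12.35
tcp_pos: [0.5089, 0.0101, 0.0579]
orientation: [-0.0, 0.707, 0.707, 0.0]
wrist_force: [-6.9, 1.8, 15.0]
finger_gap: 0.0002
grip_force: 7.2
```

```bash
python3 - <<'E'
from h import *
print(env.hand_in())
E
```

```text
the job is handed in; nothing more can be done
None
```

I pressed the large lock, the small lock and the rocker fully down in that order, then handed the job in at 12.35 s with the arm holding the start bar fully down (about 15 N); the hand-in returned no verdict.

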